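# Find the socket for the mould-clamp nut

### The arm

A 6-joint arm with a two-finger parallel gripper is mounted at the origin on the work surface. World frame = base frame: x ahead of the robot, y to its left, z up, the work surface at z = 0. Lengths are in m, angles in rad, forces in N, time in s.
With the tool pointing down it reaches from about 0.35 to 0.975 m from the base axis. Payload 4.9 kg.
Tool frame: the origin (TCP) lies midway between the tips of the shut fingers; the grasp point (between the pads) lies 19 mm behind it; z points along the fingers, y is the line along which they close (so a half turn about z gives the same grasp; the last joint's range is limited). The gripper opens to 85 mm and grips with 20 to 120 N. Pads are 22 mm wide; open, the fingers measure 114 mm over their backs; the gripper's body (76 mm by 85 mm) begins 54 mm behind the grasp point. The pads swing forward as they close: fully open they stand 13 mm farther back than shut.
Start: joints at [1.062, 0.053, 1.613, -0, 1.476, -0.119], TCP at [0.237, 0.578, 0.231] pointing down, gripper open.
Joint ranges: [-3.01, 3.01], [-1.01, 2.22], [0.06, 2.58], [-1.02, 4.17], [0.09, 2.62], [-3.14, 3.14]. Speed limits (rad/s): [2.57, 2.57, 3.14, 3.14, 3.14, 3.14].

### API

Orientations are given as a rotation vector (axis times angle).
In Python, from station import ctrl gives the robot as it stands.
- The arm moves only by the shell command python3 -m handwheel 'ROWS' [FORCE]. ROWS is JSON, a list of rows, each an object with "gripper": the gripper command: -1 is fully open, 1 is shut, values between are in proportion; "offset": the shift along the tool's x, y, z in mm, a list of three; "rotation": the turn, a rotation vector about the tool's x, y, z in rad, a list of three. A call has exactly 8 rows; each row is the pose to reach, as a shift and turn from the pose commanded when the call began, along the tool's axes at that moment; what a row does not reach only later rows make up. A row lasts 1/8 s, in which the tool goes at most 62.5 mm and 10.7 degrees, less where a joint would pass 70% of its speed; a pose out of reach is approached as far as the arm can. A call with a gripper value outside its range is refused whole. The fingers move at their own pace and stop on an object; FORCE is the grip in N (left out, the last holds). Time passes only in rows, so rows that repeat a pose let the fingers close, or fill a call up. It gives the time, the measured TCP pose, the force, the opening and the grip force at its end, in the units of the state.
- ctrl.get_obs(): the state, without advancing time (a new reading comes with each control period).
- ctrl.get_image(name): name is "scene" or "top" or "wrist"; returns a dict with "image" (400x640x3 uint8, red, green, blue), "fovy" (degrees; the focal length in pixels is half the picture's height over the tangent of half this angle, whatever the lens; pixels are square), "cx", "cy" (the principal point, pixels), "xyz" and "attitude" of the camera in the world. Camera axes: x right, y up, looking along -z (the intrinsics and any distortion apply to the point x, -y, -z); pixel columns grow to the right and rows downward; lengths in m; the calibration is good to about 2 mm. A picture is of the moment at which its call begins. There is no depth.
- ctrl.finish_job(): hands the job in; it is judged then, once.
The state is a dict: "t": time; "q": joint angles; "dq": joint speeds; "effort": joint torques, N m; "tool_pos": TCP position; "tool_rot": TCP orientation; "contact_force": force on the tool from outside, world axes, zero at the start; "wrist_torque": the same for the moment, N m; "opening": finger opening in m; "grip_force": force on a finger pad.
Only numpy, scipy, OpenCV 4.12 (cv2) and the standard library are available. Lean on these libraries where they do the work, as an engineer would, in place of code of your own. Each camera call takes 0.05 s, during which the arm holds its last target. There are 200 camera calls.

### The job

The nut on the cigar-mould clamp has to be tightened: find the one of the three sockets on the stand that fits over it (they look alike, so try them), and stand each one that does not fit back upright on a peg of the stand. Finish with the right socket pushed fully home over the nut, upright, and still held in the gripper: do not let go of it at the end. Leave the other things on the bench where they are.

Things in the scene. Friction and masses are not known exactly. Their poses are not given: they have to be found in the camera images.
- nut: Fixed steel hex nut on the mould clamp, 24 mm across flats, 14 mm tall, on a washer 54 mm wide; a 14 mm stud stands 6 mm out of it. Origin: on its axis at its underside (washer's face); z up, x square to a pair of flats. The right socket has 1.2 mm play all round, flats parallel to the nut's (any 60 degree step); home, its rim is on the washer. A wrong one stops 14 mm higher.
- press: The fixed mould clamp: two wooden cigar-mould halves 240 mm (x) by 110 mm (y), 78 mm tall together, with a steel strap over the middle (40 mm wide along x, 122 mm along y, top at 84 mm) carrying washer, stud and nut at its centre. Origin: centre of its underside on the work surface.
- stand: The fixed wooden socket stand, a bar 60 mm (x) by 240 mm (y), 20 mm tall, with three upright pegs in a row along its y, 85 mm apart. Origin: centre of its underside.
- peg0 (a point): Foot of peg 0 of the stand, on the bar's top, where a socket's rim stands. The peg is 12 mm thick, 20 mm tall, tapered over its top 6 mm.
- peg1 (a point): Foot of peg 1 of the stand, on the bar's top, where a socket's rim stands. The peg is 12 mm thick, 20 mm tall, tapered over its top 6 mm.
- peg2 (a point): Foot of peg 2 of the stand, on the bar's top, where a socket's rim stands. The peg is 12 mm thick, 20 mm tall, tapered over its top 6 mm.
- socket_a_shank (a point): Loose steel socket, 0.3 kg, 90 mm tall. Below: hexagonal body 40 mm tall, 38 mm across outer flats, open hex mouth down, 32 mm deep. Above: flat dark shank 16 (x) by 28 (y) by 50 mm tall, gripped across its 16 mm. Point: shank's centre, on the axis, 65 mm above the rim; z up, x across the 16 mm and square to one pair of flats of body and mouth. At the start mouth down over one of the pegs.
- socket_b_shank (a point): Socket b: the same point and axes, size and looks as socket a. The three sockets differ only in their hidden mouths: exactly one goes over the nut; the other two are too small by 2 mm or more and stop on top of the nut. Which one fits is not told, and the pegs they stand on change.
- socket_c_shank (a point): Socket c: the same point and axes, size and looks as sockets a and b.
- gauge: Loose wooden ring-gauge board with four holes, 150 x 50 mm, 10 mm tall, lying flat; origin under its centre. Bystander: not to be shifted.
- jar: Loose amber glass paste jar, 56 mm wide, 65 mm tall; origin under its centre. Bystander: not to be shifted.
- cup: Loose metal mug, 76 mm wide, 85 mm tall; origin under its centre. Bystander: not to be shifted.
- wrench: Loose open wrench lying flat; origin near its middle. Bystander: not to be shifted.
- mallet: Loose hammer with a wooden handle, lying; origin near its middle. Bystander: not to be shifted.
- screwdriver: Loose screwdriver, lying; origin near its middle. Bystander: not to be shifted.
Mind the look-alikes: they are no part of the job. What is shaped like the part that bears socket_b_shank but blue or turquoise is not meant.

How it is judged:
By the outcome, as a careful person would: the job done as asked, in the order asked, and still so for the second after the job is handed in, while the arm keeps its last pose, push and grip.
It also fails if it takes over 72 s, if anything falls off the work surface, if the arm or the gripper's body presses on something with over 40 N, if the wrist force passes 120 N, or if a joint passes its speed limit or range.

## Working session

There is one attempt and no reset: what is moved stays moved. The work goes in short steps, Python scripts to look and compute and a shell command to move; the robot and the scene stay as the last step left them, time stands still between calls to the robot, and variables do not carry over. Pictures are saved under pics/ and viewed, at most 10 in all, crops included, and the job is handed in when it is done.

```bash
ls; mkdir -p pics
python3 - <<'E'
from station import ctrl
import cv2
o=ctrl.get_obs();print({k:o[k] for k in('t','tool_pos','tool_rot','opening','contact_force')})
for n in('top','scene','wrist'):
    d=ctrl.get_image(n);cv2.imwrite(f'pics/{n}0.png',d['image'][...,::-1]);print(n,{k:v for k,v in d.items() if k!='image'})
E
```

```text
pics
{'t': 0.0, 'tool_pos': array([0.23719137, 0.57757991, 0.23005322]), 'tool_rot': array([-0.60827103, -3.08146673,  0.00309091]), 'opening': 0.08517666008726624, 'contact_force': array([ 0.05207144,  0.01060136, -0.64572674])}
top {'fovy': 46.259181873931425, 'cx': 321.7481897383414, 'cy': 207.95274060118155, 'xyz': array([0.33241863, 0.04163385, 1.23735281]), 'attitude': array([ 0.16155854, -0.12606263, -1.53872981])}
scene {'fovy': 49.606607375142865, 'cx': 317.3619655423791, 'cy': 196.23831992905212, 'xyz': array([1.05197165, 0.83675663, 0.73556354]), 'attitude': array([0.35191023, 1.18690335, 2.28282496])}
wrist {'fovy': 58.26762539945003, 'cx': 316.5141940833491, 'cy': 199.49667374528352, 'xyz': array([0.17510139, 0.60361546, 0.37382391]), 'attitude': array([-0.2382818 , -0.15761075,  1.17479059])}
```

View pics/top0.png

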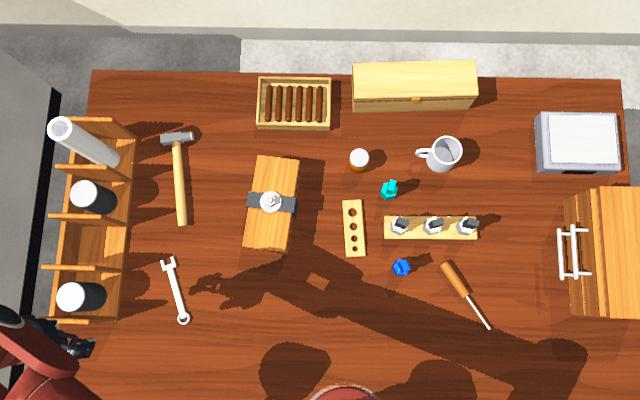

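View pics/scene0.png

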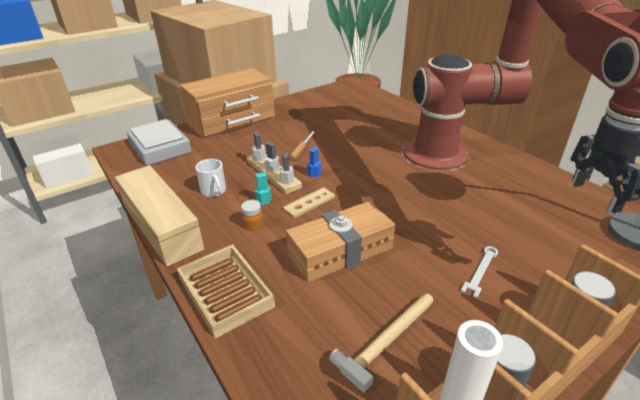

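Top view: nut near (270,202), sockets near (399,226), (433,226) and (467,226). Next, enlarged crops and a first triangulation.

Run:
```python
import cv2,numpy as np
a=cv2.imread('pics/top0.png');b=cv2.imread('pics/scene0.png')
r=lambda i,s:cv2.resize(i,None,fx=s,fy=s,interpolation=cv2.INTER_CUBIC)
A=r(a[205:250,375:487],7)   # 784x315
B=np.hstack([r(a[145:260,235:305],2.4),r(b[125:200,240:330],5)[:276] if 0 else cv2.resize(b[125:195,240:330],(355,276),interpolation=cv2.INTER_CUBIC)])
out=np.zeros((600,784,3),np.uint8);out[:315]=A;out[320:320+276,:B.shape[1]]=B
out[320:596,530:784]=cv2.resize(b[205:265,320:375],(254,276),interpolation=cv2.INTER_CUBIC)
print(B.shape);cv2.imwrite('pics/crop1.png',out)
```

```text
(276, 523, 3)
```

View pics/crop1.png

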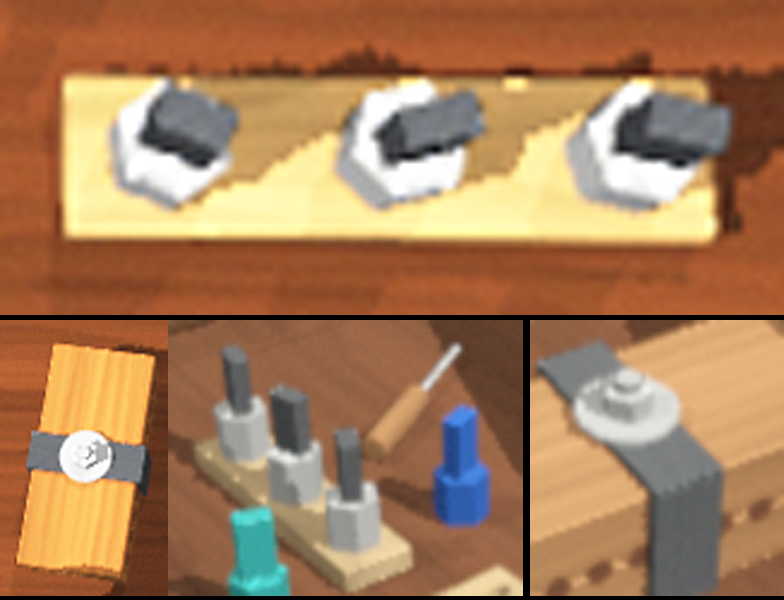

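```bash
cat > h.py <<'E'
import numpy as np,cv2
from scipy.spatial.transform import Rotation as R
def cam(d):
    f=200/np.tan(np.radians(d['fovy'])/2); return f,R.from_rotvec(d['attitude']).as_matrix(),np.array(d['xyz']),d['cx'],d['cy']
def px2w(d,u,v,z):
    f,M,p,cx,cy=cam(d); r=M@np.array([(u-cx)/f,-(v-cy)/f,-1]); return p+r*(z-p[2])/r[2]
def w2px(d,P):
    f,M,p,cx,cy=cam(d); c=M.T@(np.array(P)-p); return np.array([cx+f*c[0]/-c[2],cy-f*c[1]/-c[2]])
def snap(ctrl,n,name):
    d=ctrl.get_image(n); cv2.imwrite(f'pics/{name}.png',d['image'][...,::-1]); return d
def off(o,goal,yaw=None):
    "tool-frame shift (mm) to bring TCP to goal; rotvec to a straight-down pose whose tool y lies along world yaw"
    M=R.from_rotvec(o['tool_rot']).as_matrix(); s=M.T@(np.array(goal)-o['tool_pos'])*1000
    print('shift mm',s.round(1),'tool y yaw deg',np.degrees(np.arctan2(M[1,1],M[0,1])).round(1),'z',M[:,2].round(4))
    if yaw is not None:
        y=np.array([np.cos(yaw),np.sin(yaw),0]);z=np.array([0,0,-1.]);best=None
        for k in(1,-1):
            G=np.c_[np.cross(k*y,z),k*y,z];print('rot',R.from_matrix(M.T@G).as_rotvec().round(4))
E
python3 - <<'E'
from station import ctrl
from h import *
d=dict(fovy=46.259181873931425,cx=321.7481897383414,cy=207.95274060118155,xyz=[0.33241863,0.04163385,1.23735281],attitude=[0.16155854,-0.12606263,-1.53872981])
s=dict(fovy=49.606607375142865,cx=317.3619655423791,cy=196.23831992905212,xyz=[1.05197165,0.83675663,0.73556354],attitude=[0.35191023,1.18690335,2.28282496])
c=lambda u,v:(375+u/7,205+v/7)
bar=[px2w(d,*c(*p),.02) for p in((63,75),(710,78),(715,240),(63,240))]
print('bar',np.round(bar,4),np.mean(bar,0))
for (u,v),(a,b) in zip(((195,117),(437,127),(688,121)),((70,29),(80,-35),(80,10))):
    P=px2w(d,*c(u,v),.11);Q=px2w(d,*c(u+a,v+b),.11)-P;print('sock',P.round(4),'long yaw',np.degrees(np.arctan2(Q[1],Q[0])).round(1), 'scene px',w2px(s,P).round(1))
for u,v,z in((271.7,200,.107),(270.4,202.1,.086)):
    P=px2w(d,u,v,z);print('nut',P.round(4),w2px(s,P).round(1))
g=lambda u,v:(235+u/2.4,145+v/2.4)
pr=[px2w(d,*g(*p),.078) for p in((53,24),(154,36),(125,254),(17,247))];print(np.round(pr,4),np.mean(pr,0))
o=ctrl.get_obs();off(o,(.36,-.16,.32),0)
E
```

```text
bar [[ 0.5418 -0.0916  0.02  ]
 [ 0.5469 -0.333   0.02  ]
 [ 0.486  -0.333   0.02  ]
 [ 0.4795 -0.0919  0.02  ]] [ 0.5135303  -0.21240871  0.02      ]
sock [ 0.5127 -0.1275  0.11  ] long yaw -111.6 scene px [283.9 153.5]
sock [ 0.5114 -0.211   0.11  ] long yaw -64.9 scene px [270.1 142.4]
sock [ 0.5157 -0.2973  0.11  ] long yaw -95.8 scene px [255.4 132.3]
nut [0.5591 0.1946 0.107 ] [337.9 215. ]
nut [0.5578 0.2004 0.086 ] [339.6 223. ]
[[0.6823 0.2421 0.078 ]
 [0.6715 0.1329 0.078 ]
 [0.4373 0.154  0.078 ]
 [0.4415 0.2664 0.078 ]] [0.55815479 0.19885193 0.078     ]
shift mm [-393.8 -635.9  -88.7] tool y yaw deg 67.7 z [-8.0e-04 -1.4e-03 -1.0e+00]
rot [-1.500e-03  8.000e-04  1.181e+00]
rot [-9.0000e-04 -1.7000e-03 -1.9606e+00]
```

```bash
python3 -m handwheel '[{"gripper":0,"offset":[-510,-552,-70],"rotation":[0,0,1.558]},{"gripper":0,"offset":[-510,-552,-70],"rotation":[0,0,1.558]},{"gripper":0,"offset":[-510,-552,-70],"rotation":[0,0,1.558]},{"gripper":0,"offset":[-510,-552,-70],"rotation":[0,0,1.558]},{"gripper":0,"offset":[-510,-552,-70],"rotation":[0,0,1.558]},{"gripper":0,"offset":[-510,-552,-70],"rotation":[0,0,1.558]},{"gripper":0,"offset":[-510,-552,-70],"rotation":[0,0,1.558]},{"gripper":0,"offset":[-510,-552,-70],"rotation":[0,0,1.558]}]'
python3 - <<'E'
from station import ctrl
from h import *
o=ctrl.get_obs();off(o,(.5,-.127,.30),np.radians(-21.6));print(o['q'],o['opening'])
E
```

```text
t: 1.15
tool_pos: [0.4112, 0.1096, 0.2778]
tool_rot: [2.551, 1.833, 0.001]
contact_force: [2.3, 0.0, -0.3]
opening: 0.0427
grip_force: 0.0
shift mm [-195.8  159.7  -22.2] tool y yaw deg -18.6 z [ 7.e-04  2.e-04 -1.e+00]
rot [ 0.0006 -0.0004  0.052 ]
rot [ 7.0000e-04  9.0000e-04 -3.0896e+00]
[ 8.51309219e-02 -4.76784389e-01  1.98855779e+00  1.35875527e-04
  1.62907930e+00  4.10102063e-01] 0.042718215429012336
```

```bash
python3 -m handwheel '[{"gripper":0,"offset":[-196,160,-22],"rotation":[0,0,0.05]},{"gripper":0,"offset":[-196,160,-22],"rotation":[0,0,0.05]},{"gripper":0,"offset":[-196,160,-22],"rotation":[0,0,0.05]},{"gripper":0,"offset":[-196,160,-22],"rotation":[0,0,0.05]},{"gripper":0,"offset":[-196,160,-22],"rotation":[0,0,0.05]},{"gripper":0,"offset":[-196,160,-22],"rotation":[0,0,0.05]},{"gripper":0,"offset":[-196,160,-22],"rotation":[0,0,0.05]},{"gripper":0,"offset":[-196,160,-22],"rotation":[0,0,0.05]}]'
python3 - <<'E'
from station import ctrl
from h import *
o=ctrl.get_obs()
d=snap(ctrl,'wrist','w1');import pickle;pickle.dump(d,open('w1.pkl','wb'))
for P in((.5127,-.1275,.11),(.5114,-.211,.11),(.5157,-.2973,.11)):print(w2px(d,P))
off(o,(.5121,-.1275,.15),np.radians(-21.6))
E
```

```text
t: 2.15
tool_pos: [0.5013, -0.1236, 0.2997]
tool_rot: [2.59, 1.779, 0.0]
contact_force: [-0.4, -0.7, 0.3]
opening: 0.0426
grip_force: 0.0
[329.14883495 174.01588859]
[356.98237677 250.80766738]
[387.59748677 319.67218864]
shift mm [  0.2  11.5 149.7] tool y yaw deg -21.0 z [ 2.e-04 -0.e+00 -1.e+00]
rot [ 0.0002 -0.0001  0.0098]
rot [ 1.0000e-04  3.0000e-04 -3.1318e+00]
```

View pics/w1.png

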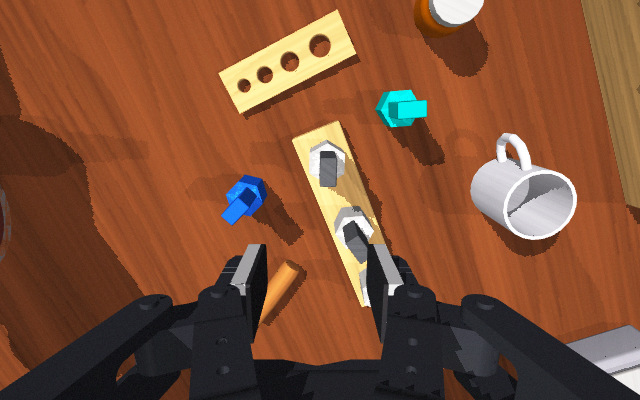

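Run:
```python
import cv2
a=cv2.imread('pics/w1.png')[110:270,280:400];cv2.imwrite('pics/c2.png',cv2.resize(a,None,fx=3.75*1.0,fy=3.75,interpolation=cv2.INTER_CUBIC))
```

```text
(no output)
```

View pics/c2.png

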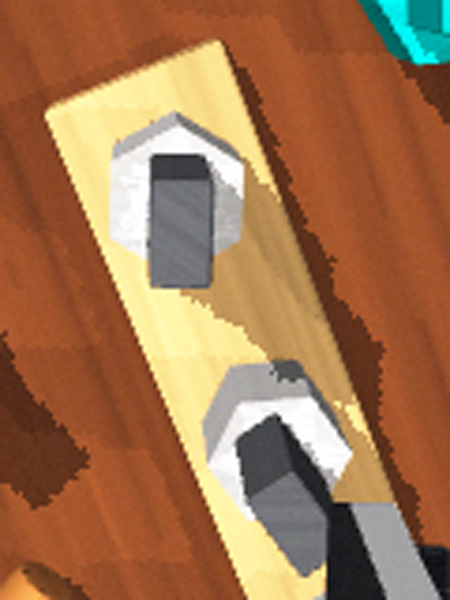

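Run:
```python
from station import ctrl
from h import *
import pickle;d=pickle.load(open('w1.pkl','rb'))
c=lambda u,v:px2w(d,280+u/3.75,110+v/3.75,.11)
K=np.array([c(*p) for p in((149,179),(213,179),(212,288),(149,287))]);print(K.round(4),K.mean(0))
q=K[3]-K[0]+K[2]-K[1];print(np.degrees(np.arctan2(q[1],q[0])))
bar=[px2w(d,280+u/3.75,110+v/3.75,.02) for u,v in((46,113),(218,40))];print(bar)
off(ctrl.get_obs(),(*K.mean(0)[:2],.145))
```

```text
[[ 0.5099 -0.1099  0.11  ]
 [ 0.5248 -0.1156  0.11  ]
 [ 0.5149 -0.1417  0.11  ]
 [ 0.5001 -0.1357  0.11  ]] [ 0.51241924 -0.1256866   0.11      ]
-110.73355649707145
[array([ 0.48294446, -0.09233322,  0.02      ]), array([ 0.54072547, -0.09060859,  0.02      ])]
shift mm [  2.1  11.  154.8] tool y yaw deg -21.0 z [ 3.e-04 -1.e-04 -1.e+00]
```

```bash
python3 -m handwheel '[{"gripper":0,"offset":[2,11,60],"rotation":[0,0,0]},{"gripper":0,"offset":[2,11,120],"rotation":[0,0,0]},{"gripper":0,"offset":[2,11,180],"rotation":[0,0,0]},{"gripper":0,"offset":[2,11,231],"rotation":[0,0,0]},{"gripper":0,"offset":[2,11,231],"rotation":[0,0,0]},{"gripper":1,"offset":[2,11,231],"rotation":[0,0,0]},{"gripper":1,"offset":[2,11,231],"rotation":[0,0,0]},{"gripper":1,"offset":[2,11,231],"rotation":[0,0,0]}]' 60
```

```text
t: 3.2
tool_pos: [0.5144, -0.1276, 0.0716]
tool_rot: [2.588, 1.774, 0.005]
contact_force: [0.6, 0.5, 4.7]
opening: 0.0156
grip_force: 62.1
```

```bash
python3 -m handwheel '[{"gripper":1,"offset":[0,0,-50],"rotation":[0,0,0]},{"gripper":1,"offset":[0,0,-110],"rotation":[0,0,0]},{"gripper":1,"offset":[30,-7,-170],"rotation":[0,0,-0.05]},{"gripper":1,"offset":[90,-20,-170],"rotation":[0,0,-0.15]},{"gripper":1,"offset":[150,-33,-170],"rotation":[0,0,-0.27]},{"gripper":1,"offset":[210,-46,-170],"rotation":[0,0,-0.27]},{"gripper":1,"offset":[235,-52,-170],"rotation":[0,0,-0.27]},{"gripper":1,"offset":[235,-52,-170],"rotation":[0,0,-0.27]}]'
python3 - <<'E'
from station import ctrl
from h import *
import pickle
d=snap(ctrl,'wrist','w2');pickle.dump(d,open('w2.pkl','wb'))
e=snap(ctrl,'top','t2');pickle.dump(e,open('t2.pkl','wb'))
p=w2px(d,(.558,.199,.1));print(p)
a=cv2.imread('pics/w2.png');q=cv2.imread('pics/t2.png')
i=np.hstack([cv2.resize(a,(480,300)),cv2.resize(q[150:250,230:330],(300,300))])
x,y=p.astype(int);x=min(max(x,80),560);y=max(y,35)
j=cv2.resize(a[y-35:y+35,x-90:x+90],(780,303),interpolation=cv2.INTER_CUBIC);print(x-90,y-35,780/180)
cv2.imwrite('pics/c3.png',np.vstack([i,j[:300]])[:600])
E
```

```text
t: 4.2
tool_pos: [0.5484, 0.1128, 0.2386]
tool_rot: [-2.325, -2.112, 0.001]
contact_force: [-0.3, -0.7, -3.6]
opening: 0.0154
grip_force: 61.0
[318.36165986  73.59348962]
228 38 4.333333333333333
```

View pics/c3.png

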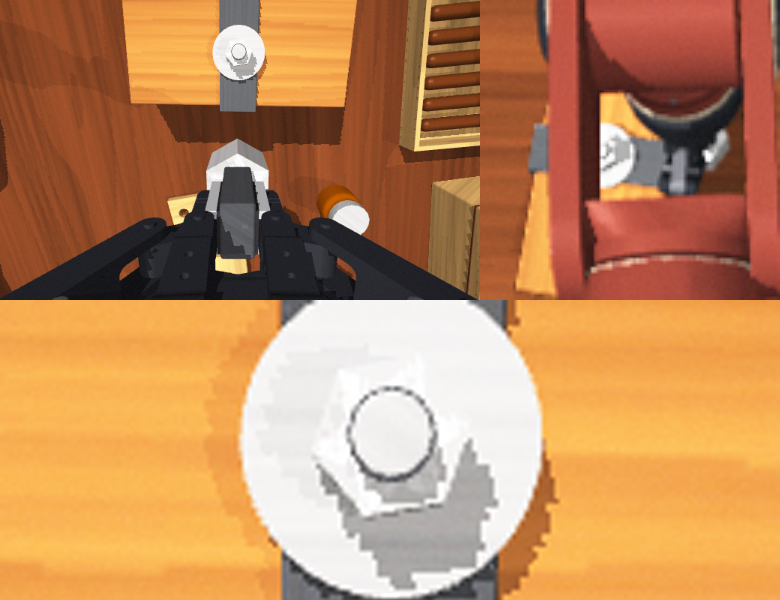

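Run:
```python
from h import *
import pickle
d=pickle.load(open('w2.pkl','rb'));g=cv2.cvtColor(d['image'],cv2.COLOR_RGB2GRAY)
wc=px2w(d,228+391/4.3333,38+(448-300)/4.3333,.087);sc=px2w(d,228+391/4.3333,38+133/4.3333,.107)
print('washer',wc,'stud',sc)
G=cv2.GaussianBlur(cv2.createCLAHE(8,(20,20)).apply(g),(0,0),.8).astype(np.float32);m=np.hypot(cv2.Sobel(G,5,1,0),cv2.Sobel(G,5,0,1));m=np.minimum(m,150)
def hexa(c,y,z):
    r=.012/np.cos(np.pi/6);return [(c[0]+r*np.cos(y+np.pi/6+k*np.pi/3),c[1]+r*np.sin(y+np.pi/6+k*np.pi/3),z) for k in range(6)]
res=[]
for y in np.radians(np.arange(-30,30,1.)):
  for dx in np.arange(-2,2.1,.5)/1e3:
    for dy in np.arange(-2,2.1,.5)/1e3:
      H=np.array(hexa(wc+[dx,dy,0],y,.101));L=np.concatenate([np.linspace(H[k],H[(k+1)%6],12) for k in range(6)])
      P=np.array([w2px(d,p) for p in L[::1]]).astype(np.float32)
      res.append((cv2.remap(m,P[:,0],P[:,1],1).mean(),np.degrees(y),dx,dy))
res.sort(reverse=True)
for r in res[:6]:print(np.round(r,4))
seen=[]
for r in res:
    if all(abs(r[1]-s)>4 for s in seen): seen.append(r[1]);print('alt',np.round(r,4))
    if len(seen)>4:break
p=w2px(d,wc);x,y=p.astype(int)
E=cv2.resize(np.clip(G[y-30:y+24,x-27:x+27],0,255).astype(np.uint8),(540,540),interpolation=cv2.INTER_CUBIC)[:,70:470]
F=cv2.cvtColor(E,cv2.COLOR_GRAY2BGR);b=res[0]
for z,c in((.101,(0,0,255)),(.087,(0,255,0))):
    Q=[((w2px(d,q)-[x-27,y-30]+.5)*10-[70,0]).astype(int) for q in hexa(wc+[b[2],b[3],0],np.radians(b[1]),z)];cv2.polylines(F,[np.array(Q)],True,c,1)
cv2.imwrite('pics/c4.png',np.hstack([cv2.cvtColor(E,cv2.COLOR_GRAY2BGR),F]))
```

```text
washer [0.55812951 0.20093139 0.087     ] stud [0.55814733 0.20187708 0.107     ]
[ 1.115952e+02 -2.800000e+01 -5.000000e-04  1.000000e-03]
[ 1.109692e+02 -2.700000e+01 -5.000000e-04  1.000000e-03]
[ 1.109637e+02 -2.500000e+01  0.000000e+00  1.000000e-03]
[ 1.105992e+02 -2.500000e+01 -5.000000e-04  1.000000e-03]
[ 1.105554e+02 -2.400000e+01  0.000000e+00  1.000000e-03]
[ 1.105508e+02 -2.900000e+01 -5.000000e-04  1.000000e-03]
alt [ 1.115952e+02 -2.800000e+01 -5.000000e-04  1.000000e-03]
alt [ 1.099683e+02 -2.300000e+01  0.000000e+00  1.000000e-03]
alt [1.063201e+02 2.900000e+01 0.000000e+00 1.000000e-03]
alt [ 1.059542e+02 -1.800000e+01  0.000000e+00  1.500000e-03]
alt [ 1.035256e+02  2.500000e+01 -5.000000e-04  5.000000e-04]
```

View pics/c4.png

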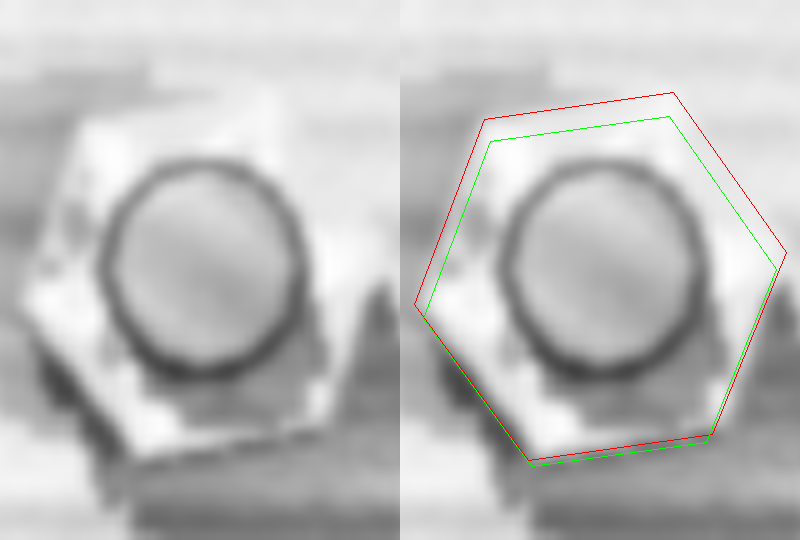

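Run:
```python
from station import ctrl
from h import *
import pickle
d=pickle.load(open('w2.pkl','rb'));o=ctrl.get_obs();T=R.from_rotvec(o['tool_rot']).as_matrix();t=o['tool_pos']
pr=lambda x,y,z:w2px(d,t+T@np.array([x,y,z])/1e3)
print(t,'TCPaxis rim',pr(0,0,51.6),'apex rim',pr(21.9,0,51.6),'apex top',pr(21.9,0,11.6),'side corners rim',pr(11,19,51.6),pr(11,-19,51.6),'top',pr(11,19,11.6),pr(11,-19,11.6))
g=cv2.cvtColor(d['image'],cv2.COLOR_RGB2GRAY)
print('col317',[(r,int(g[r,317])) for r in range(180,232,2)])
for r in(215,222):print('row',r,[(c,int(g[r,c])) for c in list(range(270,290,2))+list(range(346,366,2))])
off(o,(.558,.2015,.19),np.radians(-27.5))
```

```text
[0.54846886 0.11077342 0.23853565] TCPaxis rim [316.70227044 225.70144459] apex rim [316.86637866 188.76826696] apex top [316.88378213 209.74902657] side corners rim [350.22576712 207.55177108] [283.33905354 207.27738408] top [358.02359989 232.54445175] [275.53560378 232.20811799]
col317 [(180, 49), (182, 49), (184, 49), (186, 133), (188, 134), (190, 133), (192, 133), (194, 137), (196, 133), (198, 130), (200, 136), (202, 133), (204, 135), (206, 254), (208, 255), (210, 255), (212, 255), (214, 255), (216, 250), (218, 249), (220, 244), (222, 158), (224, 69), (226, 63), (228, 66), (230, 67)]
row 215 [(270, 86), (272, 83), (274, 83), (276, 89), (278, 88), (280, 177), (282, 175), (284, 175), (286, 174), (288, 170), (346, 133), (348, 134), (350, 134), (352, 136), (354, 117), (356, 94), (358, 95), (360, 101), (362, 98), (364, 94)]
row 222 [(270, 88), (272, 84), (274, 88), (276, 107), (278, 174), (280, 178), (282, 175), (284, 208), (286, 230), (288, 228), (346, 242), (348, 227), (350, 134), (352, 135), (354, 133), (356, 115), (358, 95), (360, 98), (362, 98), (364, 92)]
shift mm [91.3  0.6 48.5] tool y yaw deg -5.7 z [-4.e-04 -6.e-04 -1.e+00]
rot [-2.000e-04  7.000e-04  3.813e-01]
rot [-1.0000e-03 -3.0000e-04 -2.7603e+00]
```

```bash
python3 -m handwheel '[{"gripper":1,"offset":[45,0,20],"rotation":[0,0,0.19]},{"gripper":1,"offset":[91,0.5,40],"rotation":[0,0,0.38]},{"gripper":1,"offset":[91,0.5,60],"rotation":[0,0,0.38]},{"gripper":1,"offset":[91,0.5,64],"rotation":[0,0,0.38]},{"gripper":1,"offset":[91,0.5,64],"rotation":[0,0,0.38]},{"gripper":1,"offset":[91,0.5,64],"rotation":[0,0,0.38]},{"gripper":1,"offset":[91,0.5,64],"rotation":[0,0,0.38]},{"gripper":1,"offset":[91,0.5,64],"rotation":[0,0,0.38]}]'
python3 - <<'E'
from station import ctrl
from h import *
import pickle
d=snap(ctrl,'scene','s3');o=ctrl.get_obs();off(o,(.5578,.2010,.174),np.radians(-27.5))
off(o,(.5578,.2010,.174),np.radians(-27.5));print(o['tool_pos'],o['contact_force'])
p=w2px(d,(.558,.2015,.1));x,y=p.astype(int);print(x,y)
cv2.imwrite('pics/c5.png',cv2.resize(cv2.imread('pics/s3.png')[y-80:y+40,x-80:x+80],(800,600),interpolation=cv2.INTER_CUBIC))
E
```

```text
t: 5.3
tool_pos: [0.5585, 0.2014, 0.1753]
tool_rot: [2.685, 1.631, 0.001]
contact_force: [-0.2, -0.7, -3.4]
opening: 0.0155
grip_force: 60.9
shift mm [-0.7 -0.4  1.1] tool y yaw deg -27.4 z [ 7.e-04  1.e-04 -1.e+00]
rot [ 0.0006 -0.0005  0.0009]
rot [ 7.0000e-04  9.0000e-04 -3.1407e+00]
shift mm [-0.7 -0.4  1.1] tool y yaw deg -27.4 z [ 7.e-04  1.e-04 -1.e+00]
rot [ 0.0006 -0.0005  0.0009]
rot [ 7.0000e-04  9.0000e-04 -3.1407e+00]
[0.55843727 0.20145167 0.17514657] [-0.46646134  0.36732256 -4.22275299]
339 218
```

View pics/c5.png

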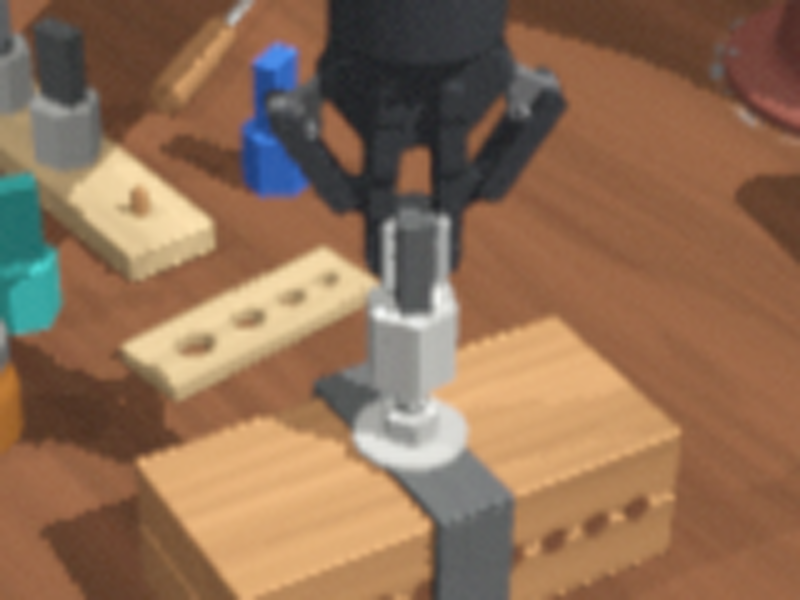

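```bash
python3 -m handwheel '[{"gripper":1,"offset":[0,0,6],"rotation":[0,0,0]},{"gripper":1,"offset":[0,0,12],"rotation":[0,0,0]},{"gripper":1,"offset":[0,0,16],"rotation":[0,0,0]},{"gripper":1,"offset":[0,0,19],"rotation":[0,0,0]},{"gripper":1,"offset":[0,0,21],"rotation":[0,0,0]},{"gripper":1,"offset":[0,0,23],"rotation":[0,0,0]},{"gripper":1,"offset":[0,0,25],"rotation":[0,0,0]},{"gripper":1,"offset":[0,0,25],"rotation":[0,0,0]}]'
```

```text
t: 6.35
tool_pos: [0.5581, 0.2015, 0.1495]
tool_rot: [-2.685, -1.631, 0.0]
contact_force: [0.4, 0.2, -2.5]
opening: 0.0154
grip_force: 60.9
```

```bash
python3 -m handwheel '[{"gripper":1,"offset":[0,0,1],"rotation":[0,0,0]},{"gripper":1,"offset":[0,0,2],"rotation":[0,0,0]},{"gripper":1,"offset":[0,0,2.5],"rotation":[0,0,0]},{"gripper":1,"offset":[0,0,3],"rotation":[0,0,0]},{"gripper":1,"offset":[0,0,3.5],"rotation":[0,0,0]},{"gripper":1,"offset":[0,0,4],"rotation":[0,0,0]},{"gripper":1,"offset":[0,0,4],"rotation":[0,0,0]},{"gripper":1,"offset":[0,0,4],"rotation":[0,0,0]}]'
```

```text
t: 7.35
tool_pos: [0.5582, 0.2015, 0.1457]
tool_rot: [2.685, 1.631, -0.0]
contact_force: [-0.1, 1.0, -2.9]
opening: 0.0153
grip_force: 60.9
```

```bash
python3 -m handwheel '[{"gripper":1,"offset":[0,0,1],"rotation":[0,0,0]},{"gripper":1,"offset":[0,0,2],"rotation":[0,0,0]},{"gripper":1,"offset":[0,0,3],"rotation":[0,0,0]},{"gripper":1,"offset":[0,0,4],"rotation":[0,0,0]},{"gripper":1,"offset":[0,0,4.5],"rotation":[0,0,0]},{"gripper":1,"offset":[0,0,5],"rotation":[0,0,0]},{"gripper":1,"offset":[0,0,5],"rotation":[0,0,0]},{"gripper":1,"offset":[0,0,5],"rotation":[0,0,0]}]'
python3 - <<'E'
from station import ctrl
from h import *
d=snap(ctrl,'scene','s4')
cv2.imwrite('pics/c6.png',cv2.resize(cv2.imread('pics/s4.png')[165:255,280:400],(800,600),interpolation=cv2.INTER_CUBIC))
E
```

```text
t: 8.35
tool_pos: [0.5583, 0.2015, 0.1407]
tool_rot: [2.685, 1.631, 0.0]
contact_force: [0.3, -0.4, -3.4]
opening: 0.015
grip_force: 60.9
```

View pics/c6.png

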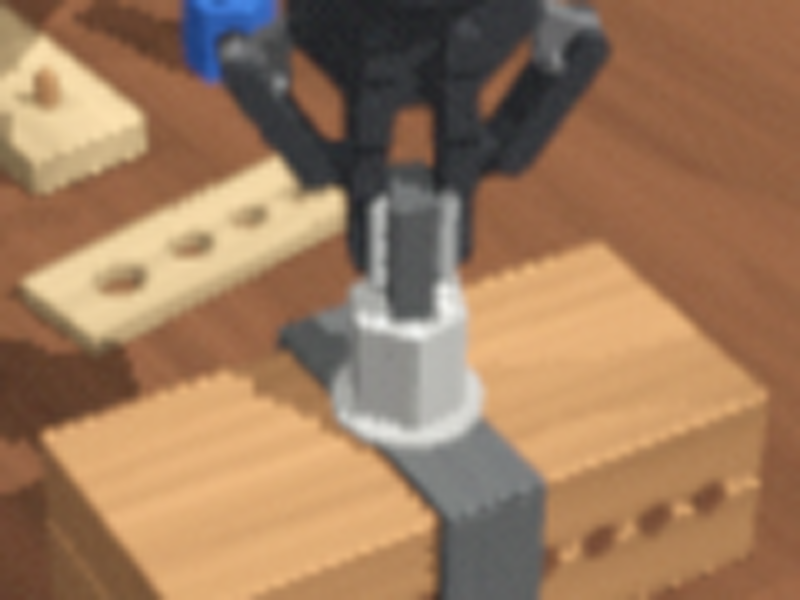

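The socket is over the nut and its rim has almost reached the washer, so this one fits. Now I'll seat it until force builds.

```bash
python3 -m handwheel '[{"gripper":1,"offset":[0,0,0.5],"rotation":[0,0,0]},{"gripper":1,"offset":[0,0,1],"rotation":[0,0,0]},{"gripper":1,"offset":[0,0,1.5],"rotation":[0,0,0]},{"gripper":1,"offset":[0,0,2],"rotation":[0,0,0]},{"gripper":1,"offset":[0,0,2.5],"rotation":[0,0,0]},{"gripper":1,"offset":[0,0,2.5],"rotation":[0,0,0]},{"gripper":1,"offset":[0,0,2.5],"rotation":[0,0,0]},{"gripper":1,"offset":[0,0,2.5],"rotation":[0,0,0]}]'
```

```text
t: 9.4
tool_pos: [0.5583, 0.2016, 0.1387]
tool_rot: [2.685, 1.631, 0.0]
contact_force: [-3.1, -0.7, 2.0]
opening: 0.0153
grip_force: 61.7
```

```bash
python3 -m handwheel '[{"gripper":1,"offset":[0,0,0.3],"rotation":[0,0,0]},{"gripper":1,"offset":[0,0,0.6],"rotation":[0,0,0]},{"gripper":1,"offset":[0,0,0.9],"rotation":[0,0,0]},{"gripper":1,"offset":[0,0,1.2],"rotation":[0,0,0]},{"gripper":1,"offset":[0,0,1.5],"rotation":[0,0,0]},{"gripper":1,"offset":[0,0,1.5],"rotation":[0,0,0]},{"gripper":1,"offset":[0,0,1.5],"rotation":[0,0,0]},{"gripper":1,"offset":[0,0,1.5],"rotation":[0,0,0]}]'
```

```text
t: 10.4
tool_pos: [0.5584, 0.2016, 0.1387]
tool_rot: [2.685, 1.631, 0.0]
contact_force: [-7.4, -2.2, 9.3]
opening: 0.0153
grip_force: 62.8
```

Run:
```python
from station import ctrl
from h import *
d=snap(ctrl,'scene','s5')
cv2.imwrite('pics/c7.png',cv2.resize(cv2.imread('pics/s5.png')[185:240,310:380],(764,600),interpolation=cv2.INTER_CUBIC))
for z in (.087,.089,.091): print([w2px(d,(.5583+.0219*np.cos(a),.2016+.0219*np.sin(a),z)).round(1).tolist() for a in np.radians(-27.5+30+60*np.arange(6))])
```

```text
[[332.6, 226.7], [341.4, 228.9], [348.5, 225.2], [346.8, 219.5], [338.3, 217.4], [331.2, 220.9]]
[[332.6, 226.0], [341.4, 228.2], [348.5, 224.5], [346.8, 218.8], [338.3, 216.7], [331.2, 220.3]]
[[332.6, 225.3], [341.4, 227.5], [348.5, 223.9], [346.8, 218.2], [338.3, 216.1], [331.2, 219.6]]
```

View pics/c7.png

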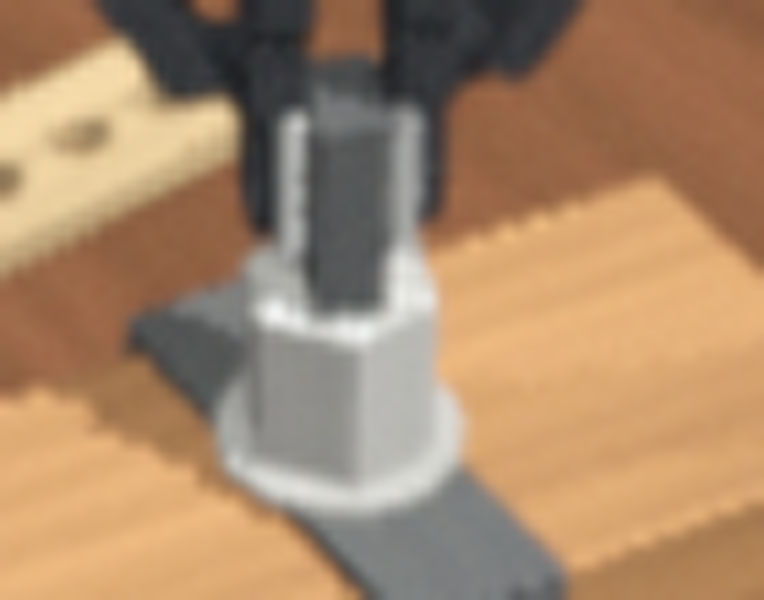

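```bash
python3 -m handwheel '[{"gripper":1,"offset":[0,0,0.5],"rotation":[0,0,0]},{"gripper":1,"offset":[0,0,1],"rotation":[0,0,0]},{"gripper":1,"offset":[0,0,1.5],"rotation":[0,0,0]},{"gripper":1,"offset":[0,0,2],"rotation":[0,0,0]},{"gripper":1,"offset":[0,0,2],"rotation":[0,0,0]},{"gripper":1,"offset":[0,0,2],"rotation":[0,0,0]},{"gripper":1,"offset":[0,0,2],"rotation":[0,0,0]},{"gripper":1,"offset":[0,0,2],"rotation":[0,0,0]}]'
```

```text
t: 11.45
tool_pos: [0.5585, 0.2017, 0.1387]
tool_rot: [2.685, 1.631, 0.0]
contact_force: [-11.8, -3.4, 16.8]
opening: 0.0153
grip_force: 63.8
```

Pushing harder didn't move it any further, so it's home. The other two sockets were never moved. Handing in.

```bash
python3 -c "
from station import ctrl
print(ctrl.finish_job())"
```

```text
the job is handed in; nothing more can be done
None
```

The first socket I tried fits: it is pushed fully home over the nut with its rim on the washer, upright and still gripped, and I did not move the other two sockets from their pegs; I handed the job in at about 11.5 s.

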